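# Fetch the red stamp from the sliding-lid case and set it in the register stops

## Task

Slide the loose lid of the wooden stamp case well aside, by about the lid's own length, to uncover both pockets; it goes one way only, because a hidden peg blocks the other, so feel which way it gives. Then lift the red-gripped stamp out of its pocket and set it down flat on the plywood board, rubber down, pushed fully home against both aluminium stops, and let go. Leave the lid open in its grooves, the blue-gripped stamp in its pocket and the other things on the table where they are.

Things in the scene. Friction and masses are not known exactly. Their poses are not given: they have to be found in the camera images.
- case: Fixed wooden stamp case, 160 mm (its x) by 290 mm (its y), 68 mm high; origin at the centre of its underside on the table, z up. A rail along each long side (|x| 66 to 80 mm, up to z 68 mm) with an overhanging lip forms a groove, open at both ends, for the lid: it slides along the case's y but cannot be lifted out.
- groove_mid (a point): Middle of the case, on the plane where the lid slides (z 54 mm); axes as the case. A brass peg hidden under the lid near one end stops the lid after about 3 mm in one direction, +y or -y (it differs from start to start). The other way is free, with 1 to 3 N of friction: if a push of 8 N does not move it further, it is blocked, so go the other way.
- pockets (a point): Centre of the floor of the two pockets in the case, 8 mm above the table; axes as the case. Pocket centres at y = +24 and -24 mm; together they measure 108 mm in x and 120 mm in y, parted by a divider 8 mm high, with a 5 mm rib 38 mm out on either side. Beyond their ends in y the inside of the case is a deck 46 mm above the table.
- lid_grip (a point): Centre of the wooden grip bar on the lid: bar 62 mm (its x) by 20 mm (its y, the sliding direction) by 34 mm high, standing on the lid, bar top 94 mm above the table. Grip it across its 20 mm.
- lid_middle (a point): Middle of the loose plywood lid plate, 146 (x) by 120 (y, sliding direction) by 6 mm, about 0.2 kg. Closed, it is over the case's centre. Slid aside by 115 to 130 mm it uncovers both pockets with room for fingers and stays level in the grooves; beyond 140 mm it may tip out.
- red_stamp_centre (a point): Centre (half-way up) of the wanted stamp, 100 (its x) by 24 (y) by 38 mm high, 0.09 kg: wooden foot with rubber underside, 100 by 24 by 12 mm high, and on it a red grip 84 by 18 mm, 26 mm high, to be held across its 18 mm. It lies in either pocket, long side along the case's x, rubber down, z up. Both its ends are alike.
- blue_stamp_centre (a point): Centre of the other stamp, of the same form with a blue grip, in the other pocket; it stays there.
- board: Fixed plywood board, 130 (x) by 90 (y) by 10 mm; origin under its middle, on the table. Two aluminium stops on it, z 10 to 22 mm, form a corner: the end stop, inner face at x = +50 mm, from y = -40 to +40 mm; the short side stop, inner face at y = +20 mm, from x = +25 to +50 mm.
- home (a point): Point on the board's top under the middle of the stamp when it is home (board frame x 0, y +8, z 10 mm; axes as the board): flat, long side along x, one end touching the end stop and one side touching the side stop. The stamp's centre is then 19 mm above this point.
- wip: Brown unfinished model cottage, 70x62x103 mm, loose bystander; origin under its centre.
- flask: Pale blue spray flask, 62x75x158 mm, loose bystander; origin under its centre.
- cutter: Tin ring cutter, 58 mm across, 28 mm high, loose bystander; origin under its centre.
Mind the look-alikes: they are no part of the job. What is shaped like the part that bears lid_grip but green is not meant.

How it is judged (in metres and radians):
On the way, in this order (a step that is already met when the one before it is completed fails the run):
1. the lid has been slid aside along its grooves by more than 100 mm ((y of lid_grip in the frame of case above 0.1 m or y of lid_grip in the frame of case below -0.1 m) and z of lid_grip in the frame of case between 0.069 and 0.085 m and angle between lid_grip's own z axis and vertical below 0.12 rad), for 0.2 s.
2. the red stamp has been lifted clear of the case (z of red_stamp_centre in the frame of case above 0.09 m), for 0.1 s.
At the end, for the whole second after the job is handed in: The red stamp lies flat, rubber down, on the board at its home place against both stops (within about 3 mm of touching each, within 0.06 rad of square and level); the lid is still level in its grooves, more than 100 mm aside; the blue stamp is in its pocket within 25 mm of its start (all of step 1 and x of red_stamp_centre in the frame of board between -0.0035 and 0.0025 m and y of red_stamp_centre in the frame of board between 0.0045 and 0.0105 m and z of red_stamp_centre in the frame of board between 0.026 and 0.032 m and angle between the x axis of red_stamp_centre and the x axis of board, either way round below 0.06 rad and angle between red_stamp_centre's own z axis and vertical below 0.06 rad and distance of red_stamp_centre from where it was at the start of the episode above 0.1 m and x of blue_stamp_centre in the frame of case between -0.02 and 0.02 m and z of blue_stamp_centre in the frame of case between 0.021 and 0.034 m and distance of blue_stamp_centre from where it was at the start of the episode below 0.025 m).
It fails at once if a bystander (cottage, flask or cutter) is moved more than 30 mm (distance of any of wip, flask, cutter from where it was at the start of the episode above 0.03 m).
It fails at once if the blue stamp is taken out of its pocket (z of blue_stamp_centre in the frame of case above 0.06 m).
It also fails if it takes over 45 s, if anything falls off the work surface, if the arm or the gripper's body presses on something with over 40 N, if the wrist force passes 120 N, or if a joint passes its speed limit or range.

## Robot

A 7-joint arm with a two-finger parallel gripper is mounted at the origin on the work surface; the furniture and walls round the work are solid. World frame = base frame: x ahead of the robot, y to its left, z up, the work surface at z = 0. Lengths are in mm, angles in rad, forces in N, time in s.
With the tool pointing down it reaches from about 400 to 875 mm from the base axis. Payload 4.4 kg.
Tool frame: the origin (TCP) lies at the very end of the fingers, on their centre line; the grasp point (between the pads) lies 19 mm behind it; z points along the fingers, y is the line along which they close (so a half turn about z gives the same grasp; the last joint's range is limited). The gripper opens to 85 mm and grips with 20 to 120 N. Pads are 22 mm wide; open, the fingers measure 114 mm over their backs; the gripper's body (76 mm by 85 mm) begins 54 mm behind the grasp point. The pads swing forward as they close: fully open they stand 13 mm farther back than shut.
Start: joints at [-1.397, 0.628, 0.038, 1.517, -0.027, 0.996, -0.02], TCP at [154.355, 631.421, 231.313] pointing down, gripper open.
Joint ranges: [-3.06, 3.06], [-0.37, 2.12], [-1.25, 1.32], [0.18, 2.47], [-1.1, 4.24], [0.23, 1.98], [-2.94, 2.94]. Speed limits (rad/s): [2.57, 2.57, 3.14, 3.14, 3.14, 3.14, 3.14].

## Interface

Orientations are given as [roll, pitch, yaw] about the fixed x, y, z axes, in that order (R = Rz(yaw) Ry(pitch) Rx(roll)).
In Python, from cell import ctrl gives the robot as it stands.
- The arm moves only by the tool jog_arm, never from a script. Its argument "plan" is a list of rows, each an object of numbers: "tx", "ty", "tz": the shift along the tool's x, y, z as a fraction of full scale; "wx", "wy", "wz": the turn, a rotation vector about the tool's x, y, z as a fraction of full scale; "claw": the closure, from 0 (fully open) to 1 (shut). In form: [{"tx": .., "ty": .., "tz": .., "wx": .., "wy": .., "wz": .., "claw": ..}, ...]. A call has 1 to 12 rows; each row is the pose to reach, as a shift and turn from the pose commanded when the call began, along the tool's axes at that moment; what a row does not reach only later rows make up. Full scale, the value 1, is 300 mm for a shift and 90 degrees for a turn. A row lasts 1/10 s, in which the tool goes at most 50 mm and 8.59 degrees, less where a joint would pass 70% of its speed; a pose out of reach is approached as far as the arm can. A call with a number of a shift or a turn outside -1 to 1 is refused whole. A call with a gripper value outside its range is refused whole. The fingers move at their own pace and stop on an object; the grip force is fixed at half the most. Time passes only in rows, so rows that repeat a pose let the fingers close. It gives the time, the measured TCP pose, the force, the opening and the grip force at its end, in the units of the state.
- ctrl.read_state(): the state, without advancing time (a new reading comes with each control period).
- ctrl.get_image(name): name is "side" or "top"; returns a dict with "img" (400x640x3 uint8, red, green, blue), "depth" (400x640 float32, mm along the optical axis (not along the pixel's ray), 0 where there is no reading), "fx", "fy", "cx", "cy" (pixels), "distortion" ([k1, k2, p1, p2, k3] as OpenCV has them; the pictures are not rectified), "position" and "orientation" of the camera in the world. Camera axes: x right, y down, z forward; pixel columns grow to the right and rows downward; lengths in mm; the calibration is good to about 2 mm. A picture is of the moment at which its call begins.
- ctrl.finish_job(): hands the job in; it is judged then, once.
Trained networks look in a picture, given as the dict that the camera call returned (one of the last four; its "shot" number tells which), for a name from the list of things; names that differ only in an ending like _2 or _b are one class to them, and where a whole thing is asked for, a point or a joint stands for the part that bears it (a point fixed in the world has none). Each returns a list of dicts, best first, with "score" (0 to 1); they miss things now and then, are a little off and sometimes report something else, mostly with a low value. They report only what shows in the picture. A call takes as long as a camera call. They do not tell look-alikes from the thing itself.
- ctrl.trace(picture, thing): "pixels" (400x640 bool, what is visible of it) and "extent" ([centre column, centre row, width, height] in pixels, round what is visible of it).
The state is a dict: "clock": time; "qpos": joint angles; "qd": joint speeds; "tau": joint torques, N m; "eef_pos": TCP position; "tool_rot": TCP orientation; "force": force on the tool from outside, world axes, zero at the start; "torque": the same for the moment, N m; "width": finger opening in mm; "gripper_force": force on a finger pad.
Only numpy, scipy, OpenCV 4.12 (cv2) and the standard library are available. Lean on these libraries where they do the work, as an engineer would, in place of code of your own. Each camera call takes 0.05 s, during which the arm holds its last target. There are 200 camera calls.

## Working session

There is one attempt and no reset: what is moved stays moved. The work goes in short steps, Python scripts to look and compute and a tool call to move; the robot and the scene stay as the last step left them, time stands still between calls to the robot, and variables do not carry over. Pictures are saved under pics/ and viewed, at most 10 in all, crops included, and the job is handed in when it is done.

Besides the shell and the picture viewer there is one more tool, called after "Emit:" as a command line: name --argument value ..., lists and objects as JSON in quotes. jog_arm: Moves the arm, as the interface text tells. Shift numbers are shares of 300 mm and turn numbers shares of 90 degrees, none past 1 either way. Its arguments: {"type":"object","properties":{"plan":{"type":"array"}},"required":["plan"]}

```bash
mkdir -p pics; cat > h.py <<'E'
import numpy as np, cv2
from scipy.spatial.transform import Rotation as R
from cell import ctrl
def K(p): return np.array([[p['fx'],0,p['cx']],[0,p['fy'],p['cy']],[0,0,1.]])
def Rc(p):
    o=np.array(p['orientation'],float)
    return o if o.shape==(3,3) else R.from_euler('xyz',o).as_matrix()
def cloud(p,mask=None):
    d=p['depth']; m=d>0
    if mask is not None: m&=mask
    v,u=np.nonzero(m)
    n=cv2.undistortPoints(np.stack([u,v],1).astype(np.float64)[:,None],K(p),np.array(p['distortion'],float))[:,0]
    z=d[v,u][:,None]
    P=np.hstack([n*z,z])@Rc(p).T+np.array(p['position'])
    return P,u,v
def save(p,name): cv2.imwrite('pics/'+name,p['img'][:,:,::-1])
E
python3 - <<'E'
from h import *
s=ctrl.read_state(); print(s)
a=ctrl.get_image('top'); b=ctrl.get_image('side')
for n,p in(('top',a),('side',b)):
    print(n,p['position'],p['orientation'],p['fx'],p['distortion'])
cv2.imwrite('pics/a.png',cv2.resize(np.vstack([a['img'],b['img']])[:,:,::-1],(480,600),interpolation=cv2.INTER_AREA))
save(a,'top.png'); save(b,'side.png')
for n,p in(('top',a),('side',b)):
  for t in ['case','lid_grip','lid_middle','board','wip','flask','cutter']:
    for r in ctrl.trace(p,t)[:3]:
        P,u,v=cloud(p,r['pixels']); 
        if len(P): print(n,t,round(r['score'],2),np.round(r['extent']),len(P),np.round(np.median(P,0)),np.round(np.percentile(P,3,0)),np.round(np.percentile(P,97,0)))
E
```

```text
{'clock': 0.0, 'qpos': array([-1.39680983,  0.6293689 ,  0.0384608 ,  1.51841266, -0.02699664,
        0.99624151, -0.01997901]), 'qd': array([ 0.00033596,  0.00205267, -0.00071675, -0.00044172, -0.00017889,
        0.00019095, -0.00096497]), 'tau': array([ 2.84442995e-04, -5.63417423e+01,  1.22614793e+00, -1.93434674e+01,
        1.10481508e-02,  1.06311188e-02,  1.97582345e-06]), 'eef_pos': array([154.20621369, 630.79200622, 230.36037378]), 'tool_rot': array([-3.13968128e+00,  4.09102466e-05,  2.90181275e+00]), 'force': array([ 0.39659695, -0.13975974, -0.28159104]), 'torque': array([-0.00031683, -0.00312125,  0.042886  ]), 'gripper_force': 0.0, 'width': 85.34156728678418}
top [ 394.62902974  134.6329087  1288.42482312] [-2.99809904  0.00500765 -1.59814749] 462.4075342638147 [-0.04362602  0.          0.          0.          0.        ]
side [533.58990747 904.36311294 514.29331001] [-2.07106595  0.02703979 -3.11119534] 397.12765336778807 [0.00057578 0.         0.         0.         0.        ]
top case 0.95 [303. 210.  72. 116.] 4398 [537. 167.  47.] [409.  84.   5.] [689. 248.  71.
[... 1405 characters left out ...]
15.] [ 696. -211.    5.] [831. -77.  49.]
side lid_middle 0.66 [327. 227.  55.  36.] 1684 [552. 169.  61.] [495.  96.  59.] [608. 216.  94.]
side board 0.91 [338. 330.  78.  45.] 3157 [533. 409.  10.] [471. 359.   5.] [592. 448.  23.]
side wip 0.81 [254. 321.  50.  62.] 2193 [673. 416.  32.] [634. 372.   3.] [711. 444.  83.]
side wip 0.19 [329. 241. 142.  72.] 6873 [548. 232.  47.] [411.  83.   6.] [686. 255.  69.]
side flask 0.82 [225. 206.  29.  66.] 1288 [791.  89.  76.] [770.  63.  10.] [822.  98. 158.]
side flask 0.33 [332. 242. 143.  73.] 6904 [549. 232.  47.] [411.  84.   6.] [685. 255.  69.]
side cutter 0.92 [442. 308.  37.  33.] 767 [347. 357.  16.] [320. 326.   1.] [374. 382.  29.]
```

View pics/top.png

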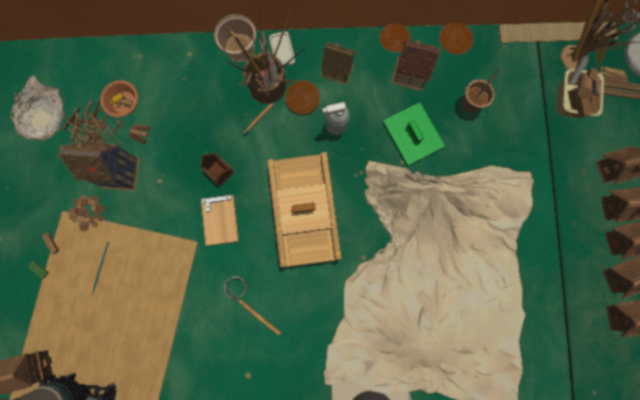

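View pics/side.png

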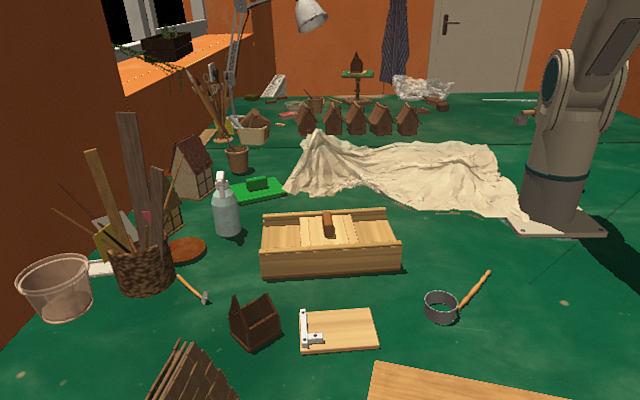

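```bash
cat > m.py <<'E'
from h import *
def rect(P,name,q=False):
    r=cv2.minAreaRect(P[:,:2].astype(np.float32)); print(name,len(P),np.round(r[0],1),np.round(r[1],1),round(r[2],2),'zmed',round(float(np.median(P[:,2])),1))
def sel(P,x0,x1,y0,y1,z0,z1):
    m=(P[:,0]>x0)&(P[:,0]<x1)&(P[:,1]>y0)&(P[:,1]<y1)&(P[:,2]>z0)&(P[:,2]<z1); return P[m]
E
python3 - <<'E'
from m import *
for n in('top','side'):
    p=ctrl.get_image(n); P,u,v=cloud(p); print(n)
    rect(sel(P,380,720,60,270,65.5,71),'rails')
    rect(sel(P,380,720,60,270,55,63),'lid')
    rect(sel(P,380,720,60,270,88,98),'bar')
    rect(sel(P,450,615,335,460,7.5,13),'boardtop')
    S=sel(P,450,615,335,460,18.5,26); rect(S,'stops')
    a=S[S[:,0]<S[:,0].max()-18]; rect(a,'short?')
    rect(sel(P,640,720,360,450,5,110),'wip')
    for k in range(400,720,40):
        b=sel(P,k,k+40,60,270,65.5,71); lo=b[b[:,1]<165,1]; hi=b[b[:,1]>165,1]
        print(k+20,*(np.round([np.median(t) if len(t) else 0 for t in(lo,hi)],1)))
E
```

```text
top
rails 892 [549.  165.7] [289.6 159.8] 5.92 zmed 68.2
lid 1712 [542.7 165.3] [275.8 160.4] 5.7 zmed 59.9
bar 168 [548.5 165.8] [20.2 60.9] 5.88 zmed 93.4
boardtop 948 [530.6 395.2] [131. 102.] 5.32 zmed 10.2
stops 132 [575.  405.6] [35.2 78.3] 7.62 zmed 21.5
short? 35 [565.2 430.8] [22.5 12.2] 6.27 zmed 21.4
wip 512 [679.6 404. ] [88.2 78.4] 88.59 zmed 40.1
420 79.3 226.0
460 83.6 230.8
500 87.9 232.9
540 91.5 237.4
580 95.7 239.9
620 99.5 246.9
660 104.0 251.6
700 106.7 254.3
side
rails 1138 [550.9 163.9] [289.1 163.3] 5.8 zmed 68.2
lid 2042 [551.4 165.4] [289.3 162.3] 6.3 zmed 60.4
bar 143 [550.4 165.6] [19.5 59.6] 5.44 zmed 93.8
boardtop 2616 [532.  400.7] [131.   93.3] 7.34 zmed 10.4
stops 320 [576.4 405.6] [34.9 80.2] 6.07 zmed 22.4
short? 94 [566.9 430.8] [21.5 14.2] 3.73 zmed 22.3
wip 1901 [673. 406.] [67.6 61. ] 44.66 zmed 34.5
420 80.4 224.5
460 83.3 229.4
500 87.5 234.0
540 90.6 236.4
580 96.0 242.2
620 100.7 245.4
660 103.5 250.4
700 106.9 252.8
```

```bash
cat >> h.py <<'E'
def goto(x,y,z,close_deg,s=None):
    "fractions for jog_arm to reach pose; tool down, closing axis at close_deg (mod 180)"
    s=s or ctrl.read_state(); Rt=R.from_euler('xyz',s['tool_rot']); p=np.array(s['eef_pos'])
    best=None
    for k in(0,180):
        a=np.deg2rad(close_deg+k) ; T=R.from_matrix(np.array([[-np.sin(a),np.cos(a),0],[np.cos(a),np.sin(a),0],[0,0,-1.]]).T.T)
        # columns: tool x, y, z
        T=R.from_matrix(np.column_stack([[-np.sin(a),np.cos(a),0],[np.cos(a),np.sin(a),0],[0,0,-1.]]))
        w=(Rt.inv()*T).as_rotvec(degrees=True)
        if best is None or np.linalg.norm(w)<np.linalg.norm(best): best=w
    d=Rt.inv().apply(np.array([x,y,z])-p)
    print('pos',np.round(p,1),'t',np.round(d/300,4),'w',np.round(best/90,4),'F',np.round(s['force'],1),'w',round(s['width'],1),'gf',round(s['gripper_force'],1),'t',round(s['clock'],2))
E
python3 - <<'E'
from h import *
goto(352,398,231,41)
goto(549.5,165.6,150,5.9)
E
```

```text
pos [154.3 631.4 231.3] t [-0.8248 -0.5993  0.001 ] w [ 0.     -0.      0.3918] F [ 0.  -0.4 -0.8] w 85.2 gf 0.0 t 0.9
pos [154.3 631.4 231.3] t [-1.6483 -1.1955  0.271 ] w [ 0.     -0.      0.7818] F [ 0.  -0.4 -0.8] w 85.2 gf 0.0 t 0.9
```

Emit:
jog_arm --plan '[{"tx": -0.825, "ty": -0.6, "tz": 0, "wz": 0.392}, {"tx": -0.825, "ty": -0.6, "tz": 0, "wz": 0.392}, {"tx": -0.825, "ty": -0.6, "tz": 0, "wz": 0.392}, {"tx": -0.825, "ty": -0.6, "tz": 0, "wz": 0.392}, {"tx": -0.825, "ty": -0.6, "tz": 0, "wz": 0.392}, {"tx": -0.825, "ty": -0.6, "tz": 0, "wz": 0.392}, {"tx": -0.825, "ty": -0.6, "tz": 0, "wz": 0.392}, {"tx": -0.825, "ty": -0.6, "tz": 0, "wz": 0.392}, {"tx": -0.825, "ty": -0.6, "tz": 0, "wz": 0.392}]'

```text
invalid input at $.plan[0]: expected keys tx, ty, tz, wx, wy, wz, claw
```

```bash
python3 - <<'E'
from h import *
goto(549.5,165.6,130,5.9)
E
```

```text
pos [154.3 631.4 231.3] t [-1.6483 -1.1955  0.3376] w [ 0.     -0.      0.7818] F [ 0.  -0.4 -0.8] w 85.2 gf 0.0 t 0.9
```

Emit:
jog_arm --plan '[{"tx": -0.825, "ty": -0.6, "tz": 0, "wx": 0, "wy": 0, "wz": 0.392, "claw": 0}, {"tx": -0.825, "ty": -0.6, "tz": 0, "wx": 0, "wy": 0, "wz": 0.392, "claw": 0}, {"tx": -0.825, "ty": -0.6, "tz": 0, "wx": 0, "wy": 0, "wz": 0.392, "claw": 0}, {"tx": -0.825, "ty": -0.6, "tz": 0, "wx": 0, "wy": 0, "wz": 0.392, "claw": 0}, {"tx": -0.825, "ty": -0.6, "tz": 0, "wx": 0, "wy": 0, "wz": 0.392, "claw": 0}, {"tx": -0.825, "ty": -0.6, "tz": 0, "wx": 0, "wy": 0, "wz": 0.392, "claw": 0}, {"tx": -0.825, "ty": -0.6, "tz": 0, "wx": 0, "wy": 0, "wz": 0.392, "claw": 0}, {"tx": -0.825, "ty": -0.6, "tz": 0, "wx": 0, "wy": 0, "wz": 0.392, "claw": 0}, {"tx": -0.825, "ty": -0.6, "tz": 0, "wx": 0, "wy": 0, "wz": 0.392, "claw": 0}]'

```text
clock: 1.8
eef_pos: [351.1, 399.1, 231.4]
tool_rot: [3.141, -0.001, 2.287]
force: [0.2, -0.8, -0.4]
width: 85.5
gripper_force: 0.0
```

```bash
python3 - <<'E'
from h import *
goto(549.5,165.6,130,5.9)
E
```

```text
pos [351.1 399.1 231.4] t [-1.0217 -0.0128  0.3366] w [-1.000e-04 -9.000e-04  3.907e-01] F [ 0.2 -0.8 -0.4] w 85.5 gf 0.0 t 1.8
```

Emit:
jog_arm --plan '[{"tx": -1, "ty": -0.01, "tz": 0.2, "wx": 0, "wy": 0, "wz": 0.391, "claw": 0}, {"tx": -1, "ty": -0.01, "tz": 0.2, "wx": 0, "wy": 0, "wz": 0.391, "claw": 0}, {"tx": -1, "ty": -0.01, "tz": 0.2, "wx": 0, "wy": 0, "wz": 0.391, "claw": 0}, {"tx": -1, "ty": -0.01, "tz": 0.2, "wx": 0, "wy": 0, "wz": 0.391, "claw": 0}, {"tx": -1, "ty": -0.01, "tz": 0.2, "wx": 0, "wy": 0, "wz": 0.391, "claw": 0}, {"tx": -1, "ty": -0.01, "tz": 0.33, "wx": 0, "wy": 0, "wz": 0.391, "claw": 0}, {"tx": -1, "ty": -0.01, "tz": 0.33, "wx": 0, "wy": 0, "wz": 0.391, "claw": 0}, {"tx": -1, "ty": -0.01, "tz": 0.33, "wx": 0, "wy": 0, "wz": 0.391, "claw": 0}, {"tx": -1, "ty": -0.01, "tz": 0.33, "wx": 0, "wy": 0, "wz": 0.391, "claw": 0}, {"tx": -1, "ty": -0.01, "tz": 0.33, "wx": 0, "wy": 0, "wz": 0.391, "claw": 0}]'

```text
clock: 2.8
eef_pos: [545.9, 172.3, 133.0]
tool_rot: [3.141, -0.002, 1.676]
force: [0.2, -0.6, 0.5]
width: 85.4
gripper_force: 0.0
```

```bash
python3 - <<'E'
from h import *
goto(549.5,165.6,68,5.9)
E
```

```text
pos [545.9 172.3 133. ] t [-0.024   0.0094  0.2165] w [ 0.0004 -0.0012  0.0012] F [ 0.2 -0.6  0.5] w 85.4 gf 0.0 t 2.8
```

Emit:
jog_arm --plan '[{"tx": -0.024, "ty": 0.009, "tz": 0.1, "wx": 0, "wy": 0, "wz": 0, "claw": 0}, {"tx": -0.024, "ty": 0.009, "tz": 0.216, "wx": 0, "wy": 0, "wz": 0, "claw": 0}, {"tx": -0.024, "ty": 0.009, "tz": 0.216, "wx": 0, "wy": 0, "wz": 0, "claw": 0}, {"tx": -0.024, "ty": 0.009, "tz": 0.216, "wx": 0, "wy": 0, "wz": 0, "claw": 1}, {"tx": -0.024, "ty": 0.009, "tz": 0.216, "wx": 0, "wy": 0, "wz": 0, "claw": 1}, {"tx": -0.024, "ty": 0.009, "tz": 0.216, "wx": 0, "wy": 0, "wz": 0, "claw": 1}, {"tx": -0.024, "ty": 0.009, "tz": 0.216, "wx": 0, "wy": 0, "wz": 0, "claw": 1}, {"tx": -0.024, "ty": 0.009, "tz": 0.216, "wx": 0, "wy": 0, "wz": 0, "claw": 1}, {"tx": -0.024, "ty": 0.009, "tz": 0.216, "wx": 0, "wy": 0, "wz": 0, "claw": 1}]'

```text
clock: 3.7
eef_pos: [550.4, 162.8, 68.7]
tool_rot: [3.14, -0.001, 1.672]
force: [-1.1, 0.8, 5.7]
width: 19.1
gripper_force: 60.1
```

Emit:
jog_arm --plan '[{"tx": 0, "ty": 0.01, "tz": 0, "wx": 0, "wy": 0, "wz": 0, "claw": 1}, {"tx": 0, "ty": 0.018, "tz": 0, "wx": 0, "wy": 0, "wz": 0, "claw": 1}, {"tx": 0, "ty": 0.018, "tz": 0, "wx": 0, "wy": 0, "wz": 0, "claw": 1}]'

```text
clock: 4.0
eef_pos: [554.1, 163.1, 68.7]
tool_rot: [-3.139, -0.001, 1.672]
force: [-6.1, -0.1, 9.0]
width: 19.0
gripper_force: 60.6
```

Emit:
jog_arm --plan '[{"tx": 0, "ty": 0.007, "tz": 0, "wx": 0, "wy": 0, "wz": 0, "claw": 1}, {"tx": 0, "ty": 0.01, "tz": 0, "wx": 0, "wy": 0, "wz": 0, "claw": 1}, {"tx": 0, "ty": 0.01, "tz": 0, "wx": 0, "wy": 0, "wz": 0, "claw": 1}]'

```text
clock: 4.3
eef_pos: [556.6, 163.3, 68.7]
tool_rot: [-3.139, -0.001, 1.672]
force: [-6.1, -0.2, 9.9]
width: 18.9
gripper_force: 60.7
```

Emit:
jog_arm --plan '[{"tx": 0, "ty": 0.01, "tz": -0.002, "wx": 0, "wy": 0, "wz": 0, "claw": 1}, {"tx": 0, "ty": 0.02, "tz": -0.004, "wx": 0, "wy": 0, "wz": 0, "claw": 1}, {"tx": 0, "ty": 0.02, "tz": -0.004, "wx": 0, "wy": 0, "wz": 0, "claw": 1}]'

```text
clock: 4.6
eef_pos: [565.0, 163.9, 68.7]
tool_rot: [3.14, 0.0, 1.672]
force: [1.1, 0.0, 2.9]
width: 18.9
gripper_force: 59.8
```

Emit:
jog_arm --plan '[{"tx": 0, "ty": 0.04, "tz": 0, "wx": 0, "wy": 0, "wz": 0, "claw": 1}, {"tx": 0, "ty": 0.08, "tz": 0, "wx": 0, "wy": 0, "wz": 0, "claw": 1}, {"tx": 0, "ty": 0.12, "tz": 0, "wx": 0, "wy": 0, "wz": 0, "claw": 1}, {"tx": 0, "ty": 0.16, "tz": 0, "wx": 0, "wy": 0, "wz": 0, "claw": 1}, {"tx": 0, "ty": 0.2, "tz": 0, "wx": 0, "wy": 0, "wz": 0, "claw": 1}, {"tx": 0, "ty": 0.2, "tz": 0, "wx": 0, "wy": 0, "wz": 0, "claw": 1}]'

```text
clock: 5.2
eef_pos: [626.0, 169.9, 68.8]
tool_rot: [3.139, 0.0, 1.672]
force: [1.2, 0.1, 0.5]
width: 19.2
gripper_force: 59.4
```

Emit:
jog_arm --plan '[{"tx": 0, "ty": 0.04, "tz": 0, "wx": 0, "wy": 0, "wz": 0, "claw": 1}, {"tx": 0, "ty": 0.08, "tz": 0, "wx": 0, "wy": 0, "wz": 0, "claw": 1}, {"tx": 0, "ty": 0.12, "tz": 0, "wx": 0, "wy": 0, "wz": 0, "claw": 1}, {"tx": 0, "ty": 0.15, "tz": 0, "wx": 0, "wy": 0, "wz": 0, "claw": 1}, {"tx": 0, "ty": 0.15, "tz": 0, "wx": 0, "wy": 0, "wz": 0, "claw": 1}, {"tx": 0, "ty": 0.15, "tz": 0, "wx": 0, "wy": 0, "wz": 0, "claw": 1}]'

```text
clock: 5.8
eef_pos: [669.2, 174.4, 68.7]
tool_rot: [3.14, 0.0, 1.672]
force: [1.0, 0.3, 0.8]
width: 19.4
gripper_force: 59.4
```

```bash
python3 - <<'E'
from m import *
goto(660,168,200,5.9)
p=ctrl.get_image('side'); save(p,'s2.png')
c=cv2.resize(p['img'][180:300,200:440,::-1],(720,360),interpolation=cv2.INTER_CUBIC); cv2.imwrite('pics/s2c.png',c)
E
```

```text
pos [669.2 174.4  68.7] t [-0.0183 -0.0321 -0.4376] w [ 0.001   0.     -0.0013] F [1.  0.3 0.8] w 19.4 gf 59.4 t 5.8
```

View pics/s2c.png

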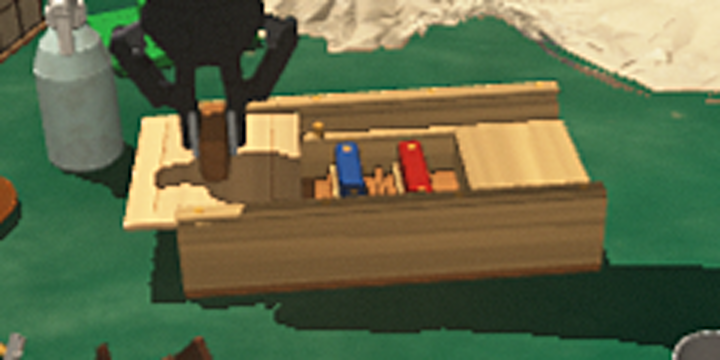

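Emit:
jog_arm --plan '[{"tx": 0, "ty": 0, "tz": 0, "wx": 0, "wy": 0, "wz": 0, "claw": 0.5}, {"tx": 0, "ty": 0, "tz": 0, "wx": 0, "wy": 0, "wz": 0, "claw": 0.5}, {"tx": 0, "ty": 0, "tz": 0, "wx": 0, "wy": 0, "wz": 0, "claw": 0.5}, {"tx": 0, "ty": 0, "tz": -0.1, "wx": 0, "wy": 0, "wz": 0, "claw": 0.55}, {"tx": 0, "ty": 0, "tz": -0.25, "wx": 0, "wy": 0, "wz": 0, "claw": 0.55}, {"tx": 0, "ty": -0.02, "tz": -0.35, "wx": 0, "wy": 0, "wz": 0, "claw": 0.55}, {"tx": 0, "ty": -0.02, "tz": -0.35, "wx": 0, "wy": 0, "wz": 0, "claw": 0.55}]'

```text
clock: 6.55
eef_pos: [665.3, 174.2, 179.1]
tool_rot: [3.133, -0.001, 1.672]
force: [-0.1, 0.6, 0.1]
width: 38.0
gripper_force: 0.0
```

```bash
cat > col.py <<'E'
from m import *
def find(p,box,z0,z1):
    P,u,v=cloud(p); hsv=cv2.cvtColor(p['img'],cv2.COLOR_RGB2HSV)[v,u].astype(int)
    m=(P[:,0]>box[0])&(P[:,0]<box[1])&(P[:,1]>box[2])&(P[:,1]<box[3])&(P[:,2]>z0)&(P[:,2]<z1)&(hsv[:,1]>130)
    red=m&((hsv[:,0]<6)|(hsv[:,0]>172)); blue=m&(hsv[:,0]>100)&(hsv[:,0]<130)
    return P[red],P[blue]
E
python3 - <<'E'
from col import *
goto(525.6,163.1,110,5.9)
for n in('side','top'):
    p=ctrl.get_image(n); r,b=find(p,(430,640,90,240),40,52)
    for nm,q in(('red',r),('blue',b)):
        if len(q)>5: rect(q,n+nm)
    P,_,_=cloud(p); q=sel(P,600,760,80,270,56,63); 
    if n=='side':
        rect(sel(P,600,760,80,270,88,98),'bar'); 
E
```

```text
pos [665.3 174.2 179.1] t [ 0.0099 -0.469   0.2263] w [ 0.0054 -0.0009 -0.0013] F [-0.1  0.6  0.1] w 38.0 gf 0.0 t 6.55
sidered 121 [527.3 159.8] [17.3 67.4] 5.0 zmed 46.2
sideblue 100 [575.3 163.7] [15.9 66.5] 6.33 zmed 46.5
bar 149 [670.3 176.8] [19.3 63. ] 7.01 zmed 93.9
```

Emit:
jog_arm --plan '[{"tx": 0.01, "ty": -0.15, "tz": 0.05, "wx": 0, "wy": 0, "wz": 0, "claw": 0.6}, {"tx": 0.01, "ty": -0.3, "tz": 0.1, "wx": 0, "wy": 0, "wz": 0, "claw": 0.6}, {"tx": 0.01, "ty": -0.466, "tz": 0.22, "wx": 0.005, "wy": 0, "wz": 0, "claw": 0.6}, {"tx": 0.01, "ty": -0.466, "tz": 0.22, "wx": 0.005, "wy": 0, "wz": 0, "claw": 0.6}, {"tx": 0.01, "ty": -0.466, "tz": 0.22, "wx": 0.005, "wy": 0, "wz": 0, "claw": 0.6}, {"tx": 0.01, "ty": -0.466, "tz": 0.22, "wx": 0.005, "wy": 0, "wz": 0, "claw": 0.6}]'

```text
clock: 7.25
eef_pos: [524.8, 162.9, 107.5]
tool_rot: [-3.135, 0.0, 1.672]
force: [0.4, 0.4, 0.5]
width: 34.2
gripper_force: 0.0
```

```bash
python3 - <<'E'
from h import *
goto(526.5,163.2,22.5,5.9)
E
```

```text
pos [524.8 162.9 107.5] t [0.0006 0.0076 0.2834] w [-0.0042  0.0002 -0.0013] F [0.4 0.4 0.5] w 34.2 gf 0.0 t 7.25
```

Emit:
jog_arm --plan '[{"tx": 0, "ty": 0.006, "tz": 0.07, "wx": -0.005, "wy": 0, "wz": 0, "claw": 0.6}, {"tx": 0, "ty": 0.006, "tz": 0.14, "wx": -0.005, "wy": 0, "wz": 0, "claw": 0.6}, {"tx": 0, "ty": 0.006, "tz": 0.18, "wx": -0.005, "wy": 0, "wz": 0, "claw": 0.6}, {"tx": 0, "ty": 0.006, "tz": 0.18, "wx": -0.005, "wy": 0, "wz": 0, "claw": 0.6}]'

```text
clock: 7.65
eef_pos: [525.1, 162.6, 52.5]
tool_rot: [-3.14, 0.001, 1.671]
force: [-0.4, -0.6, 0.8]
width: 34.4
gripper_force: 0.0
```

```bash
python3 - <<'E'
from h import *
goto(526.5,163.2,22.5,5.9)
E
```

```text
pos [525.1 162.6  52.5] t [0.0016 0.005  0.0999] w [-0.0008  0.0003 -0.0015] F [-0.4 -0.6  0.8] w 34.4 gf 0.0 t 7.65
```

Emit:
jog_arm --plan '[{"tx": 0, "ty": 0.004, "tz": 0.04, "wx": 0, "wy": 0, "wz": 0, "claw": 0.6}, {"tx": 0, "ty": 0.004, "tz": 0.08, "wx": 0, "wy": 0, "wz": 0, "claw": 0.6}, {"tx": 0, "ty": 0.004, "tz": 0.098, "wx": 0, "wy": 0, "wz": 0, "claw": 0.6}, {"tx": 0, "ty": 0.004, "tz": 0.098, "wx": 0, "wy": 0, "wz": 0, "claw": 0.6}, {"tx": 0, "ty": 0.004, "tz": 0.098, "wx": 0, "wy": 0, "wz": 0, "claw": 0.6}]'

```text
clock: 8.15
eef_pos: [526.0, 163.0, 24.3]
tool_rot: [-3.142, 0.0, 1.672]
force: [-0.1, -0.4, 1.3]
width: 34.5
gripper_force: 0.0
```

Emit:
jog_arm --plan '[{"tx": 0, "ty": 0, "tz": 0.003, "wx": 0, "wy": 0, "wz": 0, "claw": 1}, {"tx": 0, "ty": 0, "tz": 0.003, "wx": 0, "wy": 0, "wz": 0, "claw": 1}, {"tx": 0, "ty": 0, "tz": 0.003, "wx": 0, "wy": 0, "wz": 0, "claw": 1}, {"tx": 0, "ty": 0, "tz": 0.003, "wx": 0, "wy": 0, "wz": 0, "claw": 1}, {"tx": 0, "ty": 0, "tz": 0.003, "wx": 0, "wy": 0, "wz": 0, "claw": 1}]'

```text
clock: 8.65
eef_pos: [526.4, 163.2, 23.9]
tool_rot: [3.141, -0.0, 1.672]
force: [0.7, -0.8, 6.0]
width: 17.0
gripper_force: 59.3
```

Emit:
jog_arm --plan '[{"tx": 0, "ty": 0, "tz": -0.04, "wx": 0, "wy": 0, "wz": 0, "claw": 1}, {"tx": 0, "ty": 0, "tz": -0.1, "wx": 0, "wy": 0, "wz": 0, "claw": 1}, {"tx": 0, "ty": 0, "tz": -0.18, "wx": 0, "wy": 0, "wz": 0, "claw": 1}, {"tx": 0, "ty": 0, "tz": -0.26, "wx": 0, "wy": 0, "wz": 0, "claw": 1}, {"tx": 0, "ty": 0, "tz": -0.36, "wx": 0, "wy": 0, "wz": 0, "claw": 1}, {"tx": 0, "ty": 0, "tz": -0.36, "wx": 0, "wy": 0, "wz": 0, "claw": 1}, {"tx": 0, "ty": 0, "tz": -0.36, "wx": 0, "wy": 0, "wz": 0, "claw": 1}, {"tx": 0, "ty": 0, "tz": -0.36, "wx": 0, "wy": 0, "wz": 0, "claw": 1}]'

```text
clock: 9.45
eef_pos: [524.9, 163.0, 130.6]
tool_rot: [-3.14, 0.0, 1.672]
force: [-0.5, 0.2, -1.1]
width: 16.8
gripper_force: 58.6
```

```bash
python3 - <<'E'
from col import *
for i in range(2):
  for n in('side','top'):
    p=ctrl.get_image(n); P,u,v=cloud(p); print(n)
    r,b=find(p,(430,640,90,240),100,190)
    if len(r)>5: rect(r,'redheld'); print(np.round(np.percentile(r,[1,50,99],axis=0),1).tolist())
    B=sel(P,450,615,335,460,7.5,13); S=sel(P,450,615,335,460,18,26)
    # board-frame fit: end stop ridge: fit angle from end stop outer points; print edges at 6 deg
    for ang in (5,6,7):
        a=np.deg2rad(ang); M=np.array([[np.cos(a),np.sin(a)],[-np.sin(a),np.cos(a)]])
        b2=B[:,:2]@M.T; s2=S[:,:2]@M.T
        xm=np.percentile(s2[:,0],99); e=s2[s2[:,0]>xm-13]; k=s2[s2[:,0]<xm-17]
        print(ang,'board',np.round(np.percentile(b2,[.5,99.5],axis=0),1).tolist(),'stops x/y',np.round(np.percentile(s2,[1,99],axis=0),1).tolist(),'end',np.round(np.percentile(e,[2,98],axis=0),1).tolist(),'short',np.round(np.percentile(k,[3,97],axis=0),1).tolist() if len(k) else '')
    rect(B,'B');rect(S,'S')
p=ctrl.get_image('side'); cv2.imwrite('pics/s3.png',cv2.resize(p['img'][130:370,250:450,::-1],(600,720)[:2] if 0 else (500,600),interpolation=cv2.INTER_CUBIC))
goto(522,398,140,96)
E
```

```text
side
redheld 166 [526.7 167.7] [16.3 78.1] 6.65 zmed 151.4
[[514.7, 134.2, 129.1], [524.0, 201.5, 151.4], [533.2, 205.9, 154.6]]
5 board [[501.0, 308.3], [629.4, 398.6]] stops x/y [[592.1, 316.0], [627.1, 393.1]] end [[614.6, 317.0], [627.0, 393.0]] short [[591.9, 373.9], [609.7, 386.1]]
6 board [[507.2, 298.4], [635.3, 388.4]] stops x/y [[598.7, 305.1], [633.0, 382.2]] end [[621.2, 306.1], [632.9, 382.1]] short [[598.5, 363.3], [614.8, 375.6]]
7 board [[513.1, 288.5], [641.5, 378.5]] stops x/y [[605.1, 294.1], [639.3, 371.3]] end [[627.5, 295.1], [639.1, 371.1]] short [[604.9, 352.6], [621.3, 364.9]]
B 2614 [532.2 400.4] [130.1  92.8] 6.04 zmed 10.4
S 328 [576.4 405.9] [34.9 78.6] 6.08 zmed 22.5
top
5 board [[498.7, 307.6], [627.6, 397.8]] stops x/y [[568.6, 315.8], [625.2, 391.7]] end [[614.7, 315.9], [625.1, 391.3]] short [[555.3, 372.0], [606.1, 385.1]]
6 board [[504.8, 297.8], [633.6, 387.5]] stops x/y [[575.1, 304.9], [631.0, 380.8]] end [[620.5, 305.0], [631.0, 380.4]] short [[561.8, 361.5], [612.7, 374.5]]
7 board [[510.3, 287.7], [639.3, 377.7]] stops x/y [[581.4, 293.9], [6
[... 899 characters left out ...]
ard [[498.3, 307.3], [627.4, 397.5]] stops x/y [[591.5, 315.4], [625.3, 391.8]] end [[614.1, 315.7], [625.2, 391.5]] short [[591.0, 374.0], [606.6, 384.8]]
6 board [[504.4, 297.6], [633.5, 387.8]] stops x/y [[598.0, 304.6], [631.2, 380.9]] end [[620.2, 304.8], [631.1, 380.6]] short [[597.4, 363.5], [612.3, 374.3]]
7 board [[510.4, 287.3], [639.5, 377.9]] stops x/y [[604.3, 293.7], [637.3, 369.9]] end [[626.2, 293.9], [637.1, 369.7]] short [[603.8, 352.8], [618.6, 363.7]]
B 938 [530.2 392.2] [137.9 106.9] 5.75 zmed 10.2
S 126 [574.9 405.5] [34.9 78.1] 6.64 zmed 22.3
pos [525.4 162.8 130.6] t [ 0.7812  0.0676 -0.0319] w [-6.000e-04  1.000e-03  9.976e-01] F [-0.2 -0.2  0.1] w 17.0 gf 58.6 t 9.7
```

View pics/s3.png

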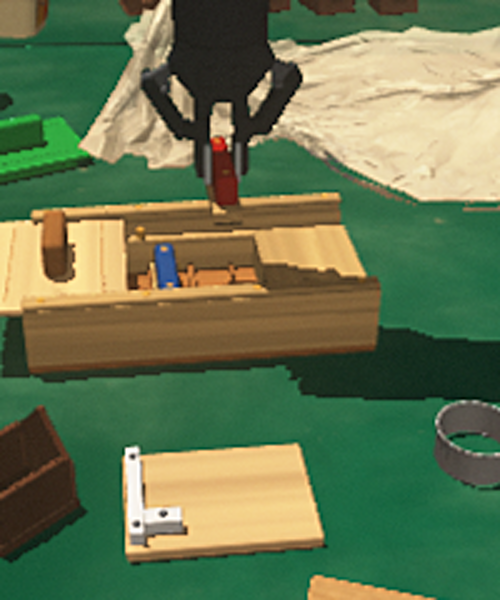

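Emit:
jog_arm --plan '[{"tx": 0.08, "ty": 0.006, "tz": 0, "wx": 0, "wy": 0, "wz": -0.09, "claw": 1}, {"tx": 0.16, "ty": 0.013, "tz": 0, "wx": 0, "wy": 0, "wz": -0.18, "claw": 1}, {"tx": 0.24, "ty": 0.02, "tz": 0, "wx": 0, "wy": 0, "wz": -0.27, "claw": 1}, {"tx": 0.32, "ty": 0.026, "tz": 0, "wx": 0, "wy": 0, "wz": -0.36, "claw": 1}, {"tx": 0.4, "ty": 0.033, "tz": 0, "wx": 0, "wy": 0, "wz": -0.45, "claw": 1}, {"tx": 0.48, "ty": 0.04, "tz": 0, "wx": 0, "wy": 0, "wz": -0.54, "claw": 1}, {"tx": 0.56, "ty": 0.046, "tz": 0, "wx": 0, "wy": 0, "wz": -0.63, "claw": 1}, {"tx": 0.64, "ty": 0.053, "tz": 0, "wx": 0, "wy": 0, "wz": -0.72, "claw": 1}, {"tx": 0.72, "ty": 0.06, "tz": 0.02, "wx": 0, "wy": 0, "wz": -0.81, "claw": 1}, {"tx": 0.788, "ty": 0.065, "tz": 0.04, "wx": 0, "wy": 0, "wz": -0.9, "claw": 1}, {"tx": 0.788, "ty": 0.065, "tz": 0.06, "wx": 0, "wy": 0, "wz": -1.0, "claw": 1}, {"tx": 0.788, "ty": 0.065, "tz": 0.06, "wx": 0, "wy": 0, "wz": -1.0, "claw": 1}]'

```text
clock: 10.9
eef_pos: [520.4, 400.0, 111.7]
tool_rot: [-3.141, -0.003, -3.039]
force: [0.2, -0.7, -0.5]
width: 16.7
gripper_force: 58.6
```

```bash
python3 - <<'E'
from col import *
for i in range(6): p=ctrl.get_image('side')
goto(521,400.2,45,96.04)
r,b=find(p,(430,640,340,450),112,140)
rect(r,'red'); 
a=np.deg2rad(6.04); M=np.array([[np.cos(a),np.sin(a)],[-np.sin(a),np.cos(a)]])
q=r[:,:2]@M.T; print(np.round(np.percentile(q,[1,50,99],axis=0),1).tolist(), ctrl.read_state()['eef_pos'][:2]@M.T)
top=r[r[:,2]>np.percentile(r[:,2],97)-3]; print(np.round(np.polyfit(top[:,0],top[:,2],1),3), np.round(np.percentile(r[:,2],[2,98]),1))
E
```

```text
pos [521.9 399.7 113.8] t [0.0029 0.002  0.2292] w [-0.0001  0.0004 -0.0042] F [-0.7  0.9 -0.5] w 16.6 gf 58.6 t 11.2
red 591 [523.3 401.3] [82.4 19. ] 7.41 zmed 128.8
[[521.8, 336.7], [575.6, 350.2], [603.3, 352.6]] [561.03743688 342.56204113]
[2.0000e-03 1.3455e+02] [113.1 137. ]
```

Emit:
jog_arm --plan '[{"tx": 0, "ty": 0, "tz": 0.1, "wx": 0, "wy": 0, "wz": -0.004, "claw": 1}, {"tx": 0, "ty": 0, "tz": 0.2, "wx": 0, "wy": 0, "wz": -0.004, "claw": 1}, {"tx": 0, "ty": 0, "tz": 0.25, "wx": 0, "wy": 0, "wz": -0.004, "claw": 1}, {"tx": 0, "ty": 0, "tz": 0.275, "wx": 0, "wy": 0, "wz": -0.004, "claw": 1}, {"tx": 0, "ty": 0, "tz": 0.275, "wx": 0, "wy": 0, "wz": -0.004, "claw": 1}, {"tx": 0, "ty": 0, "tz": 0.275, "wx": 0, "wy": 0, "wz": -0.004, "claw": 1}, {"tx": 0, "ty": 0, "tz": 0.275, "wx": 0, "wy": 0, "wz": -0.004, "claw": 1}]'

```text
clock: 11.9
eef_pos: [522.3, 400.9, 32.3]
tool_rot: [3.14, 0.002, -3.034]
force: [-0.2, 0.0, -0.8]
width: 17.0
gripper_force: 58.6
```

```bash
cat > st.py <<'E'
from col import *
a=np.deg2rad(6.04); M=np.array([[np.cos(a),np.sin(a)],[-np.sin(a),np.cos(a)]])
def rep():
    s=ctrl.read_state(); print('TCP in board axes',np.round(M@s['eef_pos'][:2],1),'z',round(s['eef_pos'][2],1),'F',np.round(M@s['force'][:2],1),round(s['force'][2],1),'tz',np.round(s['torque'],2))
def look():
    p=ctrl.get_image('side'); r,b=find(p,(430,640,340,450),25,60); q=r[:,:2]@M.T
    print('red',np.round(np.percentile(q,[1,50,99],axis=0),1).tolist(),np.round(np.percentile(r[:,2],[2,98]),1)); rect(r,'r'); return p
E
python3 -c "
from st import *
rep(); look(); rep()"
```

```text
TCP in board axes [561.6 343.7] z 32.3 F [-0.2  0.1] -0.8 tz [ 0.02 -0.02 -0.01]
red [[522.5, 338.8], [577.1, 351.4], [603.5, 353.9]] [31.2 56.1]
r 516 [523.8 402.7] [82.2 17.6] 6.7 zmed 47.7
TCP in board axes [561.5 343.6] z 32.2 F [ 0.6 -0.7] -0.5 tz [ 0.02 -0.03  0.05]
```

Emit:
jog_arm --plan '[{"tx": 0, "ty": 0, "tz": 0.01, "wx": 0, "wy": 0, "wz": 0, "claw": 1}, {"tx": 0, "ty": 0, "tz": 0.018, "wx": 0, "wy": 0, "wz": 0, "claw": 1}, {"tx": 0, "ty": 0, "tz": 0.018, "wx": 0, "wy": 0, "wz": 0, "claw": 1}, {"tx": 0, "ty": 0, "tz": 0.018, "wx": 0, "wy": 0, "wz": 0, "claw": 1}]'

```text
clock: 12.35
eef_pos: [521.7, 400.4, 25.9]
tool_rot: [3.141, 0.001, -3.034]
force: [0.8, 0.3, 3.7]
width: 17.0
gripper_force: 59.1
```

Emit:
jog_arm --plan '[{"tx": 0, "ty": 0.008, "tz": -0.003, "wx": 0, "wy": 0, "wz": 0, "claw": 1}, {"tx": 0, "ty": 0.016, "tz": -0.003, "wx": 0, "wy": 0, "wz": 0, "claw": 1}, {"tx": 0, "ty": 0.021, "tz": -0.003, "wx": 0, "wy": 0, "wz": 0, "claw": 1}, {"tx": 0, "ty": 0.021, "tz": -0.003, "wx": 0, "wy": 0, "wz": 0, "claw": 1}]'

```text
clock: 12.75
eef_pos: [520.4, 406.9, 26.1]
tool_rot: [3.141, -0.0, -3.034]
force: [0.3, 0.7, -0.4]
width: 16.8
gripper_force: 58.8
```

```bash
python3 -c "
from st import *
rep(); look(); rep()"
```

```text
TCP in board axes [560.3 349.9] z 26.1 F [0.4 0.6] -0.4 tz [-0.04  0.04 -0.01]
red [[521.8, 345.5], [575.7, 357.6], [602.2, 360.1]] [26.2 49.6]
r 495 [521.9 411.4] [81.7 18.1] 5.79 zmed 41.8
TCP in board axes [560.4 349.6] z 26.1 F [-0.  -0.8] -0.6 tz [-0.03 -0.02 -0.02]
```

Emit:
jog_arm --plan '[{"tx": 0, "ty": 0.004, "tz": 0, "wx": 0, "wy": 0, "wz": 0, "claw": 1}, {"tx": 0, "ty": 0.008, "tz": 0, "wx": 0, "wy": 0, "wz": 0, "claw": 1}, {"tx": 0, "ty": 0.008, "tz": 0, "wx": 0, "wy": 0, "wz": 0, "claw": 1}]'

```text
clock: 13.1
eef_pos: [520.6, 407.5, 26.2]
tool_rot: [-3.14, -0.001, -3.035]
force: [-0.2, -3.1, 0.1]
width: 16.7
gripper_force: 58.8
```

```bash
python3 -c "
from st import *
rep()"
```

```text
TCP in board axes [560.5 350.4] z 26.2 F [-0.5 -3.1] 0.1 tz [-0.66  0.02 -0.11]
```

Emit:
jog_arm --plan '[{"tx": -0.01, "ty": 0, "tz": 0, "wx": 0, "wy": 0, "wz": 0, "claw": 1}, {"tx": -0.02, "ty": 0, "tz": 0, "wx": 0, "wy": 0, "wz": 0, "claw": 1}, {"tx": -0.028, "ty": 0, "tz": 0, "wx": 0, "wy": 0, "wz": 0, "claw": 1}, {"tx": -0.028, "ty": 0, "tz": 0, "wx": 0, "wy": 0, "wz": 0, "claw": 1}]'

```text
clock: 13.5
eef_pos: [528.9, 408.4, 26.0]
tool_rot: [-3.14, -0.001, -3.035]
force: [-1.1, -4.5, -0.5]
width: 17.2
gripper_force: 58.8
```

```bash
python3 -c "
from st import *
rep()"
```

```text
TCP in board axes [568.9 350.5] z 26.0 F [-1.6 -4.4] -0.5 tz [-1.15  0.27 -0.24]
```

Emit:
jog_arm --plan '[{"tx": -0.005, "ty": 0, "tz": 0, "wx": 0, "wy": 0, "wz": 0, "claw": 1}, {"tx": -0.009, "ty": 0, "tz": 0, "wx": 0, "wy": 0, "wz": 0, "claw": 1}, {"tx": -0.009, "ty": 0, "tz": 0, "wx": 0, "wy": 0, "wz": 0, "claw": 1}]'

```text
clock: 13.8
eef_pos: [531.0, 408.6, 26.1]
tool_rot: [-3.139, -0.002, -3.035]
force: [-2.5, -5.2, 1.2]
width: 16.6
gripper_force: 58.9
```

```bash
python3 -c "
from st import *
rep()"
```

```text
TCP in board axes [571.  350.5] z 26.1 F [-3.  -4.9] 1.2 tz [-1.23  0.46 -0.2 ]
```

Emit:
jog_arm --plan '[{"tx": -0.004, "ty": 0, "tz": 0, "wx": 0, "wy": 0, "wz": 0, "claw": 1}, {"tx": -0.007, "ty": 0, "tz": 0, "wx": 0, "wy": 0, "wz": 0, "claw": 1}, {"tx": -0.007, "ty": 0, "tz": 0, "wx": 0, "wy": 0, "wz": 0, "claw": 1}]'

```text
clock: 14.1
eef_pos: [531.6, 408.7, 26.1]
tool_rot: [-3.139, -0.005, -3.035]
force: [-4.1, -5.9, 4.4]
width: 17.2
gripper_force: 59.4
```

```bash
python3 -c "
from st import *
rep(); look()"
```

```text
TCP in board axes [571.6 350.5] z 26.1 F [-4.7 -5.4] 4.4 tz [-1.39  1.05 -0.21]
red [[533.5, 345.7], [587.1, 358.3], [613.3, 360.8]] [25.9 49.7]
r 503 [532.1 412.2] [82.1 17.4] 4.33 zmed 41.8
```

Emit:
jog_arm --plan '[{"tx": 0.004, "ty": -0.004, "tz": 0.001, "wx": 0, "wy": 0, "wz": 0, "claw": 1}, {"tx": 0.004, "ty": -0.004, "tz": 0.003, "wx": 0, "wy": 0, "wz": 0, "claw": 1}]'

```text
clock: 14.35
eef_pos: [531.6, 408.6, 25.9]
tool_rot: [-3.141, -0.002, -3.034]
force: [-4.8, -5.7, 8.9]
width: 17.1
gripper_force: 60.0
```

```bash
python3 -c "
from st import *
rep(); p=look()
cv2.imwrite('pics/s4.png',cv2.resize(p['img'][270:370,270:400,::-1],(780,600),interpolation=cv2.INTER_CUBIC))"
```

```text
TCP in board axes [571.6 350.4] z 25.9 F [-5.3 -5.1] 8.9 tz [-1.21  1.   -0.18]
red [[532.9, 345.2], [587.0, 358.1], [613.3, 361.6]] [26.2 49.5]
r 503 [532.1 412.4] [82.1 19.3] 5.16 zmed 41.7
```

View pics/s4.png

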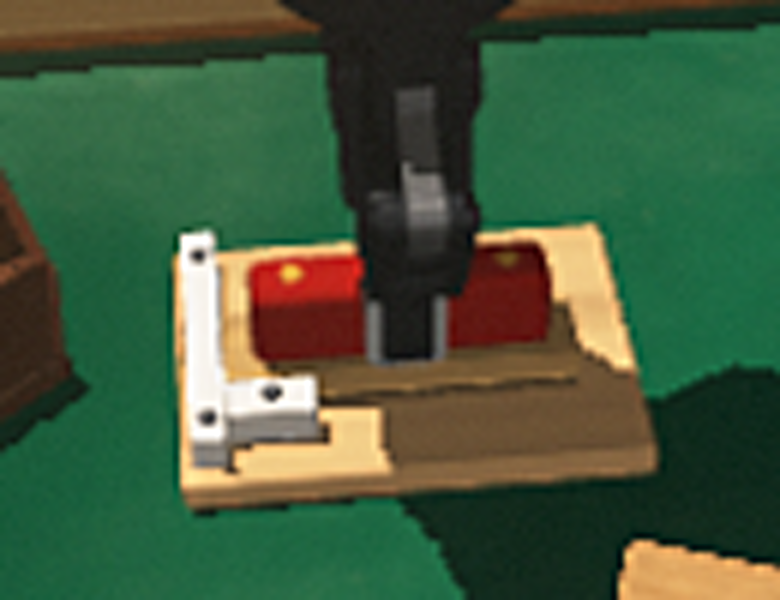

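Emit:
jog_arm --plan '[{"tx": 0.004, "ty": -0.004, "tz": -0.002, "wx": 0, "wy": 0, "wz": 0, "claw": 1}, {"tx": 0.004, "ty": -0.004, "tz": -0.002, "wx": 0, "wy": 0, "wz": 0, "claw": 0.6}, {"tx": 0.004, "ty": -0.004, "tz": -0.002, "wx": 0, "wy": 0, "wz": 0, "claw": 0.6}, {"tx": 0.004, "ty": -0.004, "tz": -0.002, "wx": 0, "wy": 0, "wz": 0, "claw": 0.6}, {"tx": 0.004, "ty": -0.004, "tz": -0.03, "wx": 0, "wy": 0, "wz": 0, "claw": 0.6}, {"tx": 0.004, "ty": -0.004, "tz": -0.1, "wx": 0, "wy": 0, "wz": 0, "claw": 0.6}, {"tx": 0.004, "ty": -0.004, "tz": -0.25, "wx": 0, "wy": 0, "wz": 0, "claw": 0.6}, {"tx": 0.15, "ty": -0.1, "tz": -0.4, "wx": 0, "wy": 0, "wz": 0, "claw": 0.6}, {"tx": 0.3, "ty": -0.2, "tz": -0.4, "wx": 0, "wy": 0, "wz": 0, "claw": 0.6}, {"tx": 0.3, "ty": -0.2, "tz": -0.4, "wx": 0, "wy": 0, "wz": 0, "claw": 0.6}]'

```text
clock: 15.4
eef_pos: [446.8, 337.2, 147.6]
tool_rot: [-3.141, -0.0, -3.034]
force: [-0.5, 0.6, -0.3]
width: 34.1
gripper_force: 0.0
```

```bash
python3 -c "
from st import *
rep(); p=look(); P,u,v=cloud(p)
q=sel(P,450,615,335,440,43,51); rect(q,'redtop'); print(np.round(np.polyfit(q[:,0],q[:,1],1),4),np.round(np.polyfit(q[:,0],q[:,2],1),4))
rect(sel(P,640,760,80,270,88,98),'lidbar')
r,b=find(p,(430,640,90,240),30,52); rect(b,'blue')
cv2.imwrite('pics/s5.png',cv2.resize(p['img'][270:370,270:400,::-1],(780,600),interpolation=cv2.INTER_CUBIC))
t=ctrl.get_image('top'); P,u,v=cloud(t); rect(sel(P,450,615,335,440,43,51),'redtop_topcam')
rt,_=find(t,(430,640,340,450),40,55); rect(rt,'red topcam'); qq=rt[:,:2]@M.T; print(np.round(np.percentile(qq,[1,99],axis=0),1).tolist())
S=sel(P,450,615,335,460,18,26)[:,:2]@M.T; print(np.round(np.percentile(S,[1,99],axis=0),1))
"
```

```text
TCP in board axes [479.8 288.3] z 147.6 F [-0.4  0.7] -0.3 tz [ 0.02 -0.1  -0.05]
red [[533.5, 345.3], [573.4, 358.1], [612.8, 360.5]] [26.5 49.5]
r 754 [532.2 411.2] [82.  17.3] 5.64 zmed 43.1
redtop 453 [533.2 409.4] [83.  18.8] 5.54 zmed 47.9
[1.000000e-01 3.579944e+02] [-5.00000e-04  4.76895e+01]
lidbar 150 [670.4 174.7] [19.1 64.4] 7.18 zmed 93.8
blue 103 [575.3 163.2] [16.2 70.5] 7.13 zmed 46.3
redtop_topcam 81 [549.  410.3] [49.  17.1] 8.49 zmed 47.8
red topcam 64 [548.4 411.5] [43.5 17.3] 8.33 zmed 48.2
[[569.1, 342.7], [610.0, 359.2]]
[[561.  304.4]
 [631.4 380.1]]
```

View pics/s5.png

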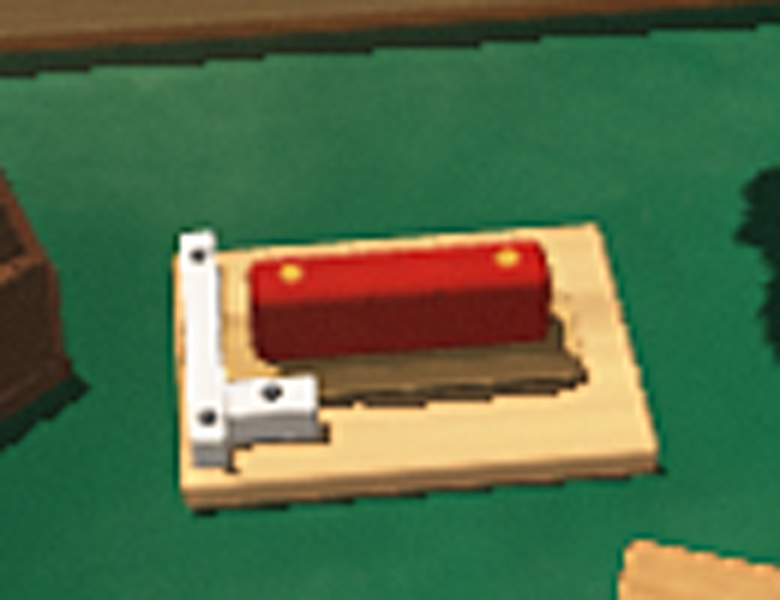

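```bash
python3 -c "
from cell import ctrl
print(ctrl.finish_job())"
```

```text
the job is handed in; nothing more can be done
None
```

The job is handed in (no verdict came back): the lid is open about 121 mm in its grooves, and the red stamp lies flat on the board, measured touching both stops and released. The blue stamp is still in its pocket.

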